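# Stop the soap press, line up the loaf under the punch, reset the stop

### The job

Make the soap press safe by pressing its mushroom stop button down until it stays down by itself, and let go. Then slide the soap loaf along the press bed, without lifting it off, until its pencilled cross is right under the punch tip and the loaf is square with the bed, and let go. Last, twist the mushroom button clockwise so that it springs fully up again; leave everything else where it stands.

Things in the scene. Friction and masses are not known exactly. Their poses are not given: they have to be found in the camera images.
- press: Fixed bench stamping press. Its flat bed is 310 mm (x, away from the robot) by 130 mm (y), top 25 mm up; origin at the centre of the bed's underside. Beside the bed, at x +80, y +125 mm, a column with a head; a 32 mm wide grey arm (underside 185 mm up) reaches over the bed at x +80 and ends over its centre line in a 44 mm round nose with a 28 mm thick spindle below it.
- tip (a point): Lowest point of the punch, a dark steel cone pointing straight down under the middle of the arm's round nose: on the bed's centre line, 80 mm ahead of the bed's centre (press x +80, y 0), 87 mm above the table, so 12 mm above the top of the loaf.
- loaf: Loose cream soap loaf, 180 mm long (its x) x 55 mm wide (y) x 50 mm high, 0.35 to 0.65 kg, lying askew on the press bed. Origin at the centre of its underside; x points along it to the end with the cross (roughly away from the robot), z up. Its near end, around x -50 mm, is free to be gripped across its width from above.
- cross (a point): Centre of the dark pencilled cross (two 26 mm lines) on the loaf's top: 55 mm from the loaf's middle towards its far end (loaf x +55, y 0, z +50 mm).
- panel: Stop box of the press: a fixed aluminium box 120 x 120 mm, 70 mm high, on the table, with the mushroom button in the centre of its top. Origin at the centre of its underside, z up.
- stop_top (a point): Centre of the top of the black mushroom button. The round cap is 56 mm in diameter and 27 mm thick on a 30 mm stem; its top is 119 mm above the table when up and about 109 mm when latched down (underside then 12 mm above the box). The point turns and moves with the cap.
- stop (a joint): How far the mushroom button is pressed down, in m: 0 fully up, 0.013 fully down. It is sprung upwards (2 to 6 N) and latches when pressed to about 0.011 or farther, then rests at about 0.010 when let go. Pushing or pulling it does not free it.
- stop_turn (a joint): Turn of the mushroom cap, in rad: 0 at rest, growing clockwise seen from above, to at most 1.05; once up, a weak spring turns it back. When latched down, a turn of about 0.65 or more frees the latch, and the cap springs up as it is let go; turned less, it stays down. Gripped by its sides it turns with less than 0.1 N m.
- label_roll: White paper label roll standing on end, 76 mm across, 40 mm high; bystander. Origin under its centre.
- bar_a: Cut soap bar 85 x 55 x 28 mm lying on the table; bystander. Origin under its centre.
- bar_b: Another cut soap bar 85 x 55 x 28 mm lying on the table; bystander. Origin under its centre.
- oil_bottle: Amber glass oil bottle, 64 mm across, 170 mm tall; bystander. Origin under its centre.
- jar: Clear jar with white lid, 72 mm across, 80 mm tall; bystander. Origin under its centre.
Things that resemble listed ones, but are neither listed nor needed, are in the scene too. What is shaped like the loaf but purple or yellow is not meant.

How it is judged:
On the way, in this order (a step that is already met when the one before it is completed fails the run):
1. the stop button is latched down and let go (value of joint stop above 0.008 m and contact force between the fingers and panel below 0.3 N), for 0.3 s.
2. with the stop still down, the loaf lies flat and square on the bed, its cross under the punch tip, let go (value of joint stop above 0.008 m and horizontal distance between cross and tip below 0.006 m and angle between the x axis of loaf and the x axis of press, either way round below 0.09 rad and z of loaf in the frame of press below 0.029 m and angle between loaf's own z axis and vertical below 0.06 rad and linear speed of loaf below 0.01 m/s and contact force between the fingers and loaf below 0.3 N), for 0.3 s.
At the end, for the whole second after the job is handed in: The mushroom button is up again (less than 2 mm down); the loaf lies flat on the bed, still and let go, its cross within 6 mm (horizontally) of the punch tip and its length within 0.09 rad of the bed's (value of joint stop below 0.002 m and horizontal distance between cross and tip below 0.006 m and angle between the x axis of loaf and the x axis of press, either way round below 0.09 rad and z of loaf in the frame of press below 0.029 m and angle between loaf's own z axis and vertical below 0.06 rad and linear speed of loaf below 0.01 m/s and contact force between the fingers and loaf below 0.3 N); the robot touches nothing.
It fails at once if the loaf is lifted 15 mm or more off the bed, or tipped (z of loaf in the frame of press above 0.04 m or angle between loaf's own z axis and vertical above 0.3 rad).
It fails at once if a bystander is moved 30 mm or more (distance of any of label_roll, bar_a, bar_b, oil_bottle, jar from where it was at the start of the episode above 0.03 m).
It also fails if it takes over 58 s, if anything falls off the work surface, if the arm or the gripper's body presses on something with over 40 N, if the wrist force passes 120 N, or if a joint passes its speed limit or range.

### The arm

A 6-joint arm with a two-finger parallel gripper is mounted at the origin on the work surface. World frame = base frame: x ahead of the robot, y to its left, z up, the work surface at z = 0. Lengths are in m, angles in rad, forces in N, time in s.
With the tool pointing down it reaches from about 0.35 to 0.975 m from the base axis. Payload 4.9 kg.
Tool frame: the origin (TCP) lies at the very end of the fingers, on their centre line; the grasp point (between the pads) lies 19 mm behind it; z points along the fingers, y is the line along which they close (so a half turn about z gives the same grasp; the last joint's range is limited). The gripper opens to 85 mm and grips with 20 to 120 N. Pads are 22 mm wide; open, the fingers measure 114 mm over their backs; the gripper's body (76 mm by 85 mm) begins 54 mm behind the grasp point. The pads swing forward as they close: fully open they stand 13 mm farther back than shut.
Start: joints at [1.095, 0.053, 1.613, -0, 1.476, -0.119], TCP at [0.218, 0.586, 0.231] pointing down, gripper open.
Joint ranges: [-3.01, 3.01], [-1.01, 2.22], [0.06, 2.58], [-1.02, 4.17], [0.09, 2.62], [-3.14, 3.14]. Speed limits (rad/s): [2.57, 2.57, 3.14, 3.14, 3.14, 3.14].

### API

Orientations are given as a rotation vector (axis times angle).
In Python, from station import get_obs, get_image, get_calibration, finish_job gives the robot as it stands.
- The arm moves only by the tool servo_tool, never from a script. Its argument "increments" is a list of rows, each a list of 5 numbers: the opening, from 0 (shut) to 1 (fully open), then the shift along the tool's x, y, z in mm, then the turn about the tool's z in degrees. In form: [[jaw, tx, ty, tz, spin], ...]. A call has 1 to 12 rows; each row shifts and turns the commanded pose from where the row before left it, along the tool's axes as they then stand; what a row does not reach is not made up. A row lasts 1/8 s, in which the tool goes at most 62.5 mm and 10.7 degrees, less where a joint would pass 70% of its speed; a pose out of reach is approached as far as the arm can. A call is refused whole if a number of a shift passes 62.5 or a number of a turn 10.7, either way. A call with a gripper value outside its range is refused whole. The fingers move at their own pace and stop on an object; "force" is the grip in N (left out, the last holds). Time passes only in rows, so rows that do not move let the fingers close. It gives the time, the measured TCP pose, the force, the opening and the grip force at its end, in the units of the state.
- get_obs(): the state, without advancing time (a new reading comes with each control period).
- get_image(name): name is "side" or "top"; returns the picture (480x640x3 uint8, red, green, blue); there is no depth.
- get_calibration(name): a dict with "fx", "fy", "cx", "cy" (pixels), "dist_coeffs" ([k1, k2, p1, p2, k3] as OpenCV has them; the pictures are not rectified), "R" (3x3) and "t" (3): a world point X has camera coordinates R X + t. Camera axes: x right, y down, z forward; pixel columns grow to the right and rows downward; lengths in m; the calibration is good to about 2 mm. A picture is of the moment at which its call begins. get_calibration takes no time and is no camera call.
- finish_job(): hands the job in; it is judged then, once.
The state is a dict: "t": time; "q": joint angles; "dq": joint speeds; "effort": joint torques, N m; "tool_pos": TCP position; "tool_rot": TCP orientation; "contact_force": force on the tool from outside, world axes, zero at the start; "wrist_torque": the same for the moment, N m; "opening": finger opening in m; "grip_force": force on a finger pad.
Only numpy, scipy, OpenCV 4.12 (cv2) and the standard library are available. Lean on these libraries where they do the work, as an engineer would, in place of code of your own. Each camera call takes 0.05 s, during which the arm holds its last target. There are 200 camera calls.

## Working session

There is one attempt and no reset: what is moved stays moved. The work goes in short steps, Python scripts to look and compute and a tool call to move; the robot and the scene stay as the last step left them, time stands still between calls to the robot, and variables do not carry over. Pictures are saved under pics/ and viewed, at most 10 in all, crops included, and the job is handed in when it is done.

Besides the shell and the picture viewer there is one more tool, called after ">>>" as name(argument=value, ...) on one line, values as JSON. servo_tool: Moves the arm, as the interface text tells. Its arguments: {"type":"object","properties":{"increments":{"type":"array"},"force":{"type":"number"}},"required":["increments"]}

```bash
mkdir -p pics
cat > h.py <<'E'
import numpy as np, cv2
from station import *
def cal(n):
    c=get_calibration(n); K=np.array([[c['fx'],0,c['cx']],[0,c['fy'],c['cy']],[0,0,1.]])
    return K,np.array(c['dist_coeffs'],float),np.array(c['R']),np.array(c['t'])
def unproj(n,px,z):
    K,d,R,t=cal(n); p=cv2.undistortPoints(np.array(px,float).reshape(-1,1,2),K,d).reshape(-1,2)
    r=np.c_[p,np.ones(len(p))]@R; o=-R.T@t
    return o+r*((z-o[2])/r[:,2])[:,None]
def proj(n,X):
    K,d,R,t=cal(n); return cv2.projectPoints(np.array(X,float).reshape(-1,1,3),cv2.Rodrigues(R)[0],t,K,d)[0].reshape(-1,2)
def snap(n,f,crop=None,s=1):
    im=get_image(n)[:,:,::-1]
    if crop: a,b,c,d=crop; im=im[b:d,a:c]
    cv2.imwrite('pics/'+f,cv2.resize(im,None,fx=s,fy=s,interpolation=cv2.INTER_CUBIC))
E
python3 - <<'E'
from h import *
snap('top','t0.png');snap('side','s0.png')
for n in('top','side'):
    K,d,R,t=cal(n);print(n,K[0,0],d,-R.T@t,R[2])
o=get_obs();print(o['tool_pos'],o['tool_rot'],o['contact_force'],o['t'])
print(cv2.Rodrigues(np.array(o['tool_rot'],float))[0])
E
```

```text
top 564.928098722583 [-0.10133825  0.          0.          0.          0.        ] [0.34797968 0.07383732 1.22548349] [ 0.12512389  0.00602818 -0.99212281]
side 439.731763542584 [0.03260154 0.         0.         0.         0.        ] [ 0.35955552 -0.62927371  1.01687742] [ 0.12888685  0.60595281 -0.78499004]
[0.21803052 0.58515654 0.23019374] [-5.57353973e-01 -3.09119680e+00  2.71145718e-03] [-0.12447806  0.29492487  0.20416193] 0.1
[[-9.37028279e-01  3.49252467e-01 -8.47700880e-04]
 [ 3.49253417e-01  9.37026940e-01 -1.60146402e-03]
 [ 2.35003301e-04 -1.79667950e-03 -9.99998358e-01]]
```

View pics/t0.png

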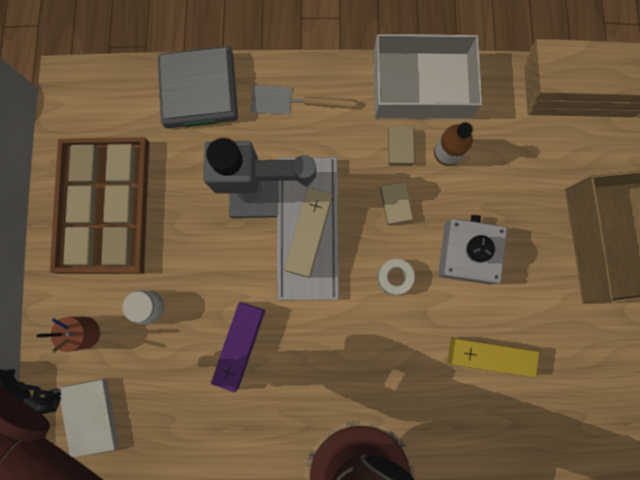

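View pics/s0.png

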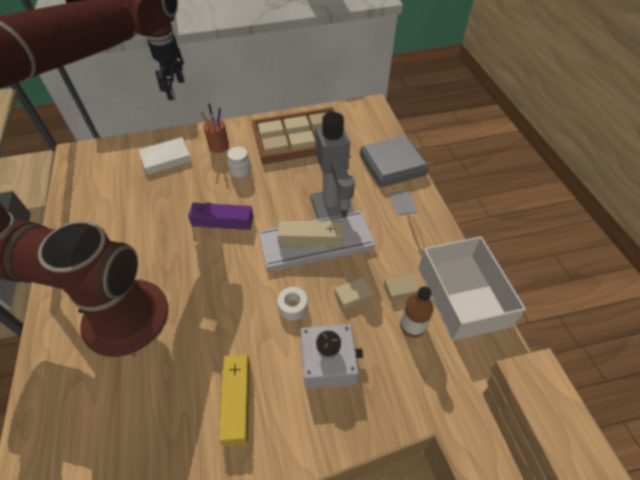

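The top view shows the bed at about (278–338, 158–300), the loaf with its cross near (316, 206), and the button near (481, 249). In the side view the button is near (329, 343). I'll enlarge both.

Run:
```python
from h import *
snap('top','t1.png',(270,145,350,310),3.6) if 0 else snap('top','t1.png',(268,145,518,310),3.2)
snap('side','s1.png',(250,170,400,395),2.6)
```

```text
(no output)
```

View pics/t1.png

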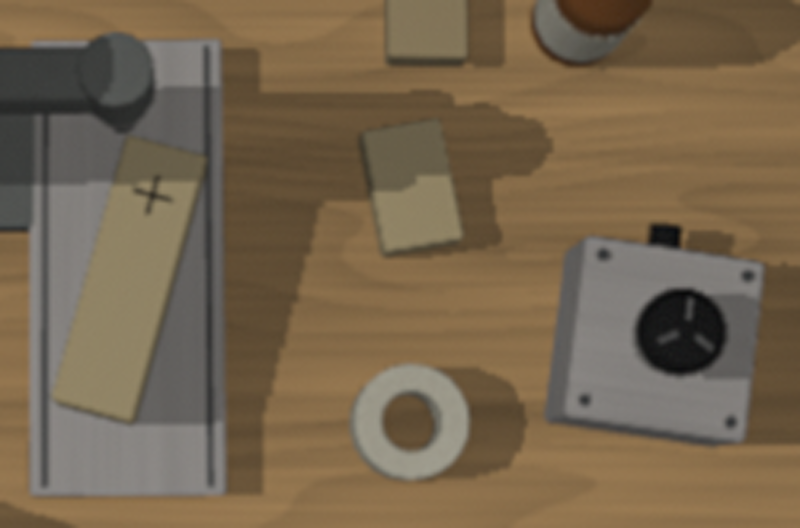

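View pics/s1.png

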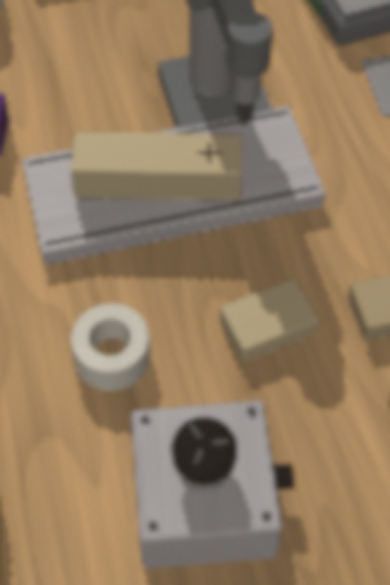

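```bash
cat > m.py <<'E'
from h import *
T=lambda a,s=3.2,o=(268,145):(np.array(a,float)+.5)/s-.5+np.array(o)
S=lambda a:T(a,2.6,(250,170))
p=lambda l,a:print(l,np.round(np.array(a)*1000,1).tolist())
def rect(l,c):
    a=c[1]-c[0];b=c[2]-c[1]
    p(l,c.mean(0)); print([round(float(np.linalg.norm(c[(i+1)%4]-c[i])*1000),1) for i in range(4)],
     'yaw far',np.degrees(np.arctan2(*( (c[0]+c[1]-c[2]-c[3])[[1,0]]))))
rect('bed top',unproj('top',T([(32,41),(219,41),(224,494),(31,494)]),.025))
rect('loaf top',unproj('top',T([(127,136),(207,158),(133,422),(53,400)]),.075))
rect('box top',unproj('top',T([(585,237),(763,263),(744,443),(563,417)]),.07))
rect('bed side',unproj('side',S([(24,160),(288,110),(322,195),(45,252)]),.025))
rect('box side',unproj('side',S([(133,412),(262,402),(278,552),(142,562)]),.07))
rect('loaf side',unproj('side',S([(77,132),(241,134),(240,164),(74,167)]),.075))
p('cross',[unproj('top',T((152,194)),.075)[0],unproj('side',S((209,153)),.075)[0]])
p('btn',[unproj('top',T((681,332)),.119)[0],unproj('side',S((204,450)),.119)[0]])
p('tip side',unproj('side',S((244,122)),.087)[0])
E
python3 m.py
```

```text
bed top [528.0, 108.6, 25.0]
[127.9, 307.9, 127.7, 308.2] yaw far 0.4312753416964545
loaf top [511.4, 104.6, 75.0]
[54.0, 177.6, 53.0, 178.0] yaw far -15.365580842416604
box top [471.7, -240.5, 70.0]
[118.2, 118.4, 118.7, 118.3] yaw far -8.42519688306184
bed side [529.5, 107.1, 25.0]
[304.2, 123.9, 301.7, 126.0] yaw far 90.26871696197071
box side [471.2, -249.9, 70.0]
[116.4, 134.6, 112.5, 133.7] yaw far 79.8189761492255
loaf side [516.1, 110.1, 75.0]
[175.2, 40.6, 173.4, 47.4] yaw far 74.1303027983031
cross [[566.1, 90.8, 75.0], [567.0, 91.8, 75.0]]
btn [[471.1, -237.9, 119.0], [472.1, -245.7, 119.0]]
tip side [611.1, 114.1, 87.0]
```

>>> servo_tool(increments=[[0,-30,-38,0,0],[0,-30,-38,0,0],[0,-30,-38,0,0],[0,-30,-38,0,0],[0,-30,-38,0,0],[0,-30,-38,0,0],[0,-30,-38,0,0],[0,-30,-38,0,0],[0,-30,-38,0,0],[0,-30,-38,0,0],[0,-30,-38,0,0],[0,-30,-38,0,0]])

```text
t: 1.7
tool_pos: [0.3965, 0.031, 0.2313]
tool_rot: [0.558, 3.091, 0.0]
contact_force: [0.1, 1.0, -0.9]
opening: 0.0001
grip_force: 0.0
```

```bash
cat >> h.py <<'E'
def delta(target):
    o=get_obs();R=cv2.Rodrigues(np.array(o['tool_rot'],float))[0]
    d=R.T@(np.array(target)/1000-np.array(o['tool_pos']))*1000
    print('t',o['t'],'pos',np.round(np.array(o['tool_pos'])*1000,1),'yaw of y',round(float(np.degrees(np.arctan2(R[1,1],R[0,1]))),2),'q1,q6',np.round([o['q'][0],o['q'][5]],2),'F',np.round(o['contact_force'],1),'open',o['opening'],'-> tool delta',np.round(d,1))
E
python3 -c "
from h import *;delta([471.5,-240,150])"
```

```text
t 1.7 pos [396.5  31.  231.3] yaw of y 69.55 q1,q6 [-0.11 -1.32] F [ 0.1  1.  -0.9] open 6.475177800034548e-05 -> tool delta [-164.9 -227.8   81.4]
```

>>> servo_tool(increments=[[0,-27.5,-38,0,0],[0,-27.5,-38,0,0],[0,-27.5,-38,0,0],[0,-27.5,-38,20,0],[0,-27.5,-38,20,0],[0,-27.5,-38,20,0],[0,0,0,20,0],[0,0,0,0,0],[0,0,0,0,0]])

```text
t: 2.82
tool_pos: [0.4715, -0.2378, 0.1519]
tool_rot: [0.556, 3.091, -0.0]
contact_force: [-0.3, 0.4, 0.3]
opening: -0.0002
grip_force: 0.0
```

```bash
python3 -c "
from h import *;delta([471.5,-240,107])
snap('top','t2.png',(430,190,530,300),5)"
```

```text
t 2.825 pos [ 471.5 -237.8  151.9] yaw of y 69.62 q1,q6 [-0.61 -1.82] F [-0.3  0.4  0.3] open -0.0001660800609768283 -> tool delta [-0.8 -2.1 44.9]
```

View pics/t2.png

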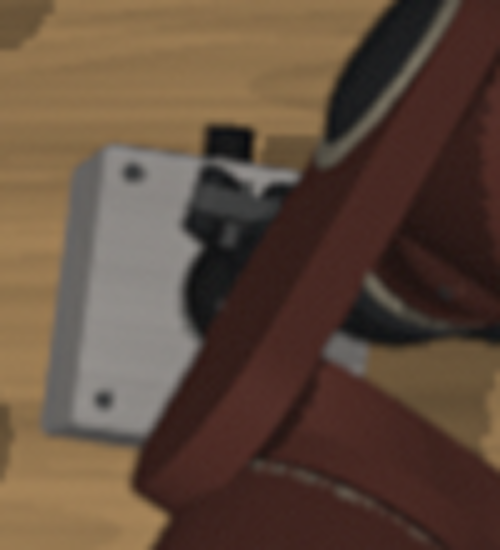

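The gripper is over the button cap, which is partly hidden by the arm, at about (210, 290) in the crop. Pressing down now.

>>> servo_tool(increments=[[0,0,-2,15,0],[0,0,0,13,0],[0,0,0,8,0],[0,0,0,5,0],[0,0,0,4,0],[0,0,0,1,0],[0,0,0,0,0]])

```text
t: 3.75
tool_pos: [0.4707, -0.2405, 0.1058]
tool_rot: [-0.557, -3.092, -0.0]
contact_force: [-2.3, 2.3, 6.4]
opening: 0.0001
grip_force: 2.5
```

>>> servo_tool(increments=[[0,0,0,1,0],[0,0,0,1,0],[0,0,0,0,0]])

```text
t: 4.12
tool_pos: [0.4711, -0.2408, 0.1055]
tool_rot: [0.557, 3.091, -0.0]
contact_force: [-5.7, 3.9, 12.6]
opening: -0.0
grip_force: 6.4
```

>>> servo_tool(increments=[[0,0,0,-10,0],[0,0,0,-25,0],[0,0,0,-40,0],[0,0,0,-20,0],[0,0,0,0,0],[0,0,0,0,0]])

```text
t: 4.88
tool_pos: [0.4699, -0.2401, 0.1965]
tool_rot: [-0.557, -3.089, -0.002]
contact_force: [0.5, 0.5, -0.0]
opening: -0.0001
grip_force: 0.0
```

```bash
python3 -c "
from h import *;delta([471.5,-240,107])
# loaf axes: grip at loaf x -45
a=np.radians(-15.3);c=np.array([511.4,104.6]);print(c-45*np.array([np.cos(a),np.sin(a)]))
delta([468,116.5,200])
snap('side','s2.png',(290,280,390,400),4.5)"
```

```text
t 4.875 pos [ 469.9 -240.1  196.5] yaw of y 69.55 q1,q6 [-0.61 -1.83] F [ 0.5  0.5 -0. ] open -0.00010551242006276477 -> tool delta [-1.7  0.6 89.5]
[467.99491617 116.47428725]
t 4.875 pos [ 469.9 -240.1  196.5] yaw of y 69.55 q1,q6 [-0.61 -1.83] F [ 0.5  0.5 -0. ] open -0.00010551242006276477 -> tool delta [126.4 333.5  -3. ]
```

View pics/s2.png

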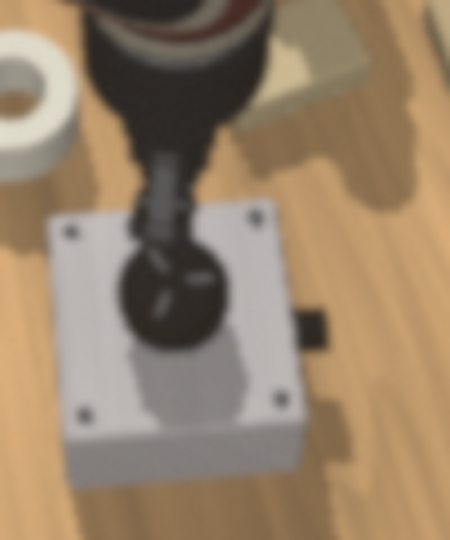

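Compared with s1 the cap centre in s2 (173, 293) has moved about 2 px lower, so it is latched. Now to the loaf, opening the jaws on the way.

>>> servo_tool(increments=[[0,14.6,37,0,0],[0,14.6,37,0,0],[0.5,14.6,37,0,0],[1,14.6,37,0,0],[1,14.6,37,0,0],[1,14.6,37,0,0],[1,14.6,37,0,0],[1,14.6,37,0,0],[1,14.6,37,0,0],[1,0,0,30,-5],[1,0,0,30,0],[1,0,0,0,0]])

```text
t: 6.42
tool_pos: [0.4607, 0.1172, 0.134]
tool_rot: [-0.421, -3.105, 0.003]
contact_force: [0.2, 0.6, 1.2]
opening: 0.0852
grip_force: 0.0
```

```bash
python3 -c "
from h import *;delta([463,117.8,38])"
```

```text
t 6.425 pos [460.7 117.2 134. ] yaw of y 74.57 q1,q6 [ 0.09 -1.21] F [0.2 0.6 1.2] open 0.08520199201529723 -> tool delta [-2.8  1.4 95.9]
```

>>> servo_tool(increments=[[1,-2,1,30,0],[1,0,0,30,0],[1,0,0,25,0],[1,0,0,11,0],[1,0,0,0,0],[0.6,0,0,0,0],[0.6,0,0,0,0],[0.5,0,0,0,0],[0.5,0,0,0,0],[0.5,0,0,0,0]], force=30)

```text
t: 7.68
tool_pos: [0.4673, 0.1181, 0.0439]
tool_rot: [0.422, 3.111, 0.001]
contact_force: [-1.6, 0.1, 6.1]
opening: 0.0547
grip_force: 33.8
```

```bash
python3 -c "
from h import *;delta([463,117.8,38])
snap('side','s3.png',(245,170,405,280),5)"
```

```text
t 7.675 pos [467.3 118.1  43.9] yaw of y 74.56 q1,q6 [ 0.09 -1.21] F [-1.6  0.1  6.1] open 0.05466830145833193 -> tool delta [ 4.1 -1.4  5.9]
```

View pics/s3.png

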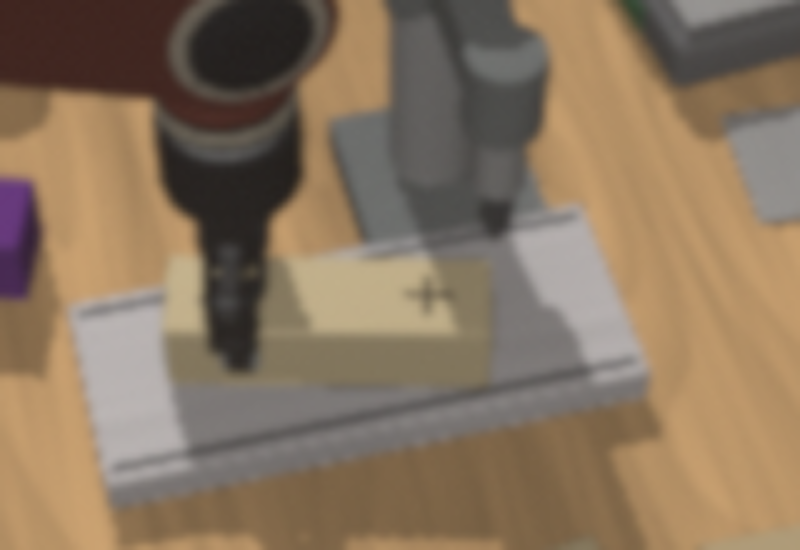

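Gripped at the near end: the cross is at crop (428, 294) and the punch tip at (496, 236).

```bash
cat > m2.py <<'E'
from h import *
import sys
cx,cy,tx,ty=map(float,sys.argv[1:5])
C=lambda a:(np.array(a,float)+.5)/5-.5+np.array((245,170))
c=unproj('side',C((cx,cy)),.075)[0]*1000;t=unproj('side',C((tx,ty)),.087)[0]*1000
o=get_obs();R=cv2.Rodrigues(np.array(o['tool_rot'],float))[0];g=np.array(o['tool_pos'])*1000
print('cross',c,'tip',t,'cross-tcp in tool',R.T@(c-g))
for tip in ([608,109.2],t[:2]):
    a=np.radians(90.4-74.56) if len(sys.argv)<6 else np.radians(float(sys.argv[5]))
    r=(c-g)[:2];Ro=np.array([[np.cos(a),-np.sin(a)],[np.sin(a),np.cos(a)]])
    tgt=np.array(tip)-Ro@r; d=R.T@np.r_[tgt-g[:2],0]; print('tgt tcp',tgt,'tool delta now',d)
E
python3 m2.py 428 294 496 236
```

```text
cross [567.45756096  92.13686655  75.        ] tip [611.63856618 113.27342463  87.        ] cross-tcp in tool [-103.51993368    1.6869443   -30.80320528]
tgt tcp [504.57247644 106.82626365] tool delta now [-38.91512251  -0.93253471   0.09730601]
tgt tcp [508.21104262 110.89968828] tool delta now [-41.33808204   3.96246952   0.10966226]
```

>>> servo_tool(increments=[[0.5,0,0,-2,0],[0.5,0,0,0,-2],[0.5,0,0,0,-3],[0.5,0,0,0,-3],[0.5,0,0,0,-3],[0.5,0,0,0,-3],[0.5,0,0,0,-1.8],[0.5,0,0,0,0],[0.5,0,0,0,0]])

```text
t: 8.85
tool_pos: [0.4657, 0.1179, 0.0441]
tool_rot: [0.01, -3.141, -0.0]
contact_force: [0.6, 1.0, -1.8]
opening: 0.0544
grip_force: 32.9
```

```bash
python3 -c "
from h import *;delta([506,108.5,46])"
```

```text
t 8.85 pos [465.7 117.9  44.1] yaw of y 90.35 q1,q6 [ 0.09 -1.48] F [ 0.6  1.  -1.8] open 0.05439134051558313 -> tool delta [-40.2  -9.6  -2. ]
```

>>> servo_tool(increments=[[0.5,-4,-1,0,0],[0.5,-7,-1.6,0,0],[0.5,-7,-1.7,0,0],[0.5,-7,-1.7,0,0],[0.5,-7,-1.7,0,0],[0.5,-5,-1.3,0,0],[0.5,-3,-0.5,0,0],[0.5,0,0,0,0],[0.5,0,0,0,0]])

```text
t: 9.98
tool_pos: [0.5061, 0.1085, 0.0443]
tool_rot: [-0.01, 3.141, -0.0]
contact_force: [0.5, -0.5, -2.7]
opening: 0.0549
grip_force: 32.8
```

```bash
python3 -c "
from h import *;delta([506,108.5,46])
snap('side','s4.png',(300,185,380,245),10)
snap('top','t4.png',(268,145,348,305),3.75)"
```

```text
t 9.975 pos [506.1 108.5  44.3] yaw of y 90.35 q1,q6 [ 0.07 -1.51] F [ 0.5 -0.5 -2.7] open 0.05486998311217651 -> tool delta [ 0.1 -0.  -1.7]
```

View pics/s4.png

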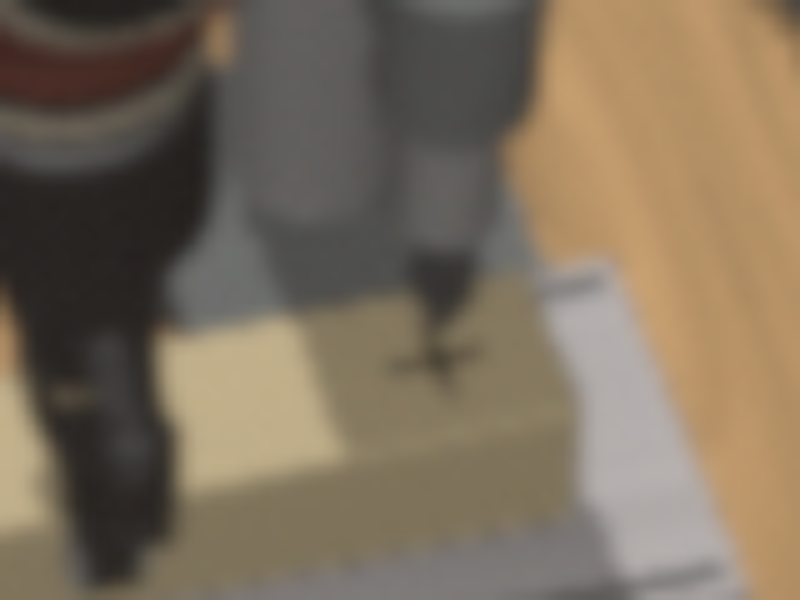

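The side crop shows the cross centre at about (435, 362) and the cone end just above it, around (438, 325–335), where it merges with one of the cross's lines. I'll check this against the projection.

```bash
python3 -c "
from h import *
f=lambda p:(p-np.array([300,185])+.5)*10-.5
for x,y in([608,109.2],[611,112]): print(x,y,'tip,below',f(proj('side',[[x/1000,y/1000,.087],[x/1000,y/1000,.075]])).round())
c=unproj('side',(np.array([435.5,362.5])/10-.5)+np.array([300,185]),.075);print('cross',c*1000)
for yy in(318,325,332):print(yy,unproj('side',(np.array([440.5,yy+.5])/10-.5)+np.array([300,185]),.087)*1000)
"
```

```text
608 109.2 tip,below [[434. 336.]
 [432. 364.]]
611 112 tip,below [[442. 326.]
 [440. 354.]]
cross [[608.93762296 109.61627979  75.        ]]
318 [[611.41829817 115.00177061  87.        ]]
325 [[610.72418227 112.5776332   87.        ]]
332 [[610.03182598 110.159695    87.        ]]
```

View pics/t4.png

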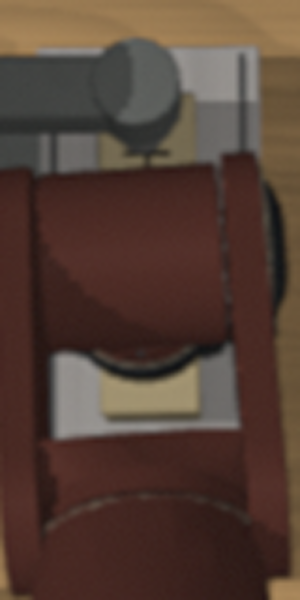

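```bash
python3 -c "
from h import *
g=lambda a:(np.array(a,float)+.5)/3.75-.5+np.array([268,145])
print(unproj('top',g([147,153]),.075)*1000, unproj('top',g([(102,414),(199,414),(192,94)]),.075)*1000)"
```

```text
[[608.08222894 108.12803959  75.        ]] [[462.64040873 132.2205123   75.        ]
 [462.6266678   79.27013555  75.        ]
 [641.65828314  83.17793558  75.        ]]
```

>>> servo_tool(increments=[[0.5,-1,1,0,0],[0.5,0,0,0,0],[0.5,0,0,0,0],[0.7,0,0,0,0],[1,0,0,0,0],[1,0,0,0,0],[1,0,0,0,0],[1,0,0,-10,0],[1,0,0,-30,0],[1,0,0,-40,0],[1,0,0,-40,0],[1,0,0,-30,0]])

```text
t: 11.58
tool_pos: [0.5077, 0.1096, 0.1974]
tool_rot: [-0.01, 3.138, 0.0]
contact_force: [-0.1, -0.0, -0.4]
opening: 0.0857
grip_force: 0.0
```

```bash
python3 -c "
from h import *;delta([471.5,-240,200])
snap('side','s5.png',(300,185,380,245),10)"
```

```text
t 11.575 pos [507.7 109.6 197.4] yaw of y 90.36 q1,q6 [ 0.07 -1.51] F [-0.1 -0.  -0.4] open 0.08570323207888883 -> tool delta [  38.4 -349.4   -2.8]
```

View pics/s5.png

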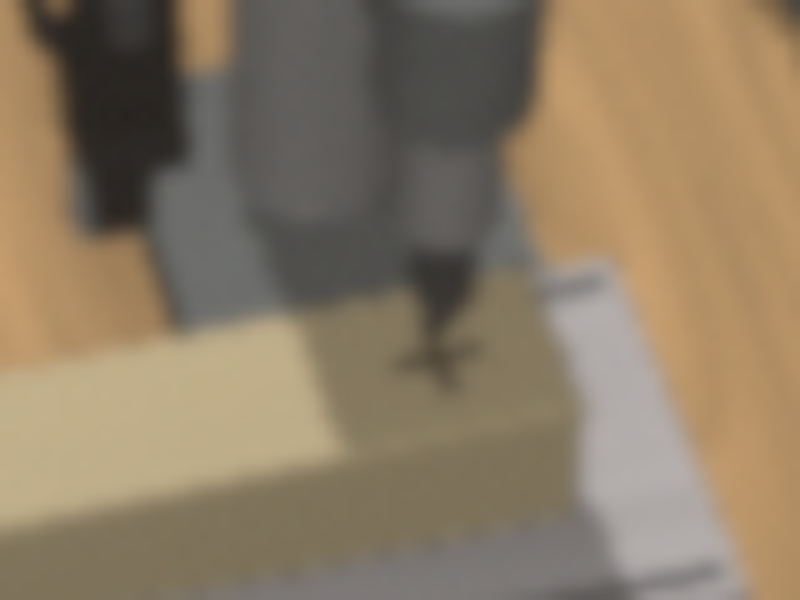

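The cross centre (438, 357) lies about 27 px below the cone tip (438, 330). The projection predicts 28 px for 12 mm of height, so the loaf is in place. Now back to the button.

>>> servo_tool(increments=[[1,3.8,-35,0,0],[1,3.8,-35,0,0],[1,3.8,-35,0,0],[1,3.8,-35,0,0],[1,3.8,-35,0,0],[1,3.8,-35,0,0],[1,3.8,-35,0,0],[1,3.8,-35,0,0],[1,3.8,-35,0,0],[1,3.8,-35,0,0],[1,0,0,0,0],[1,0,0,0,0]])

```text
t: 13.12
tool_pos: [0.4712, -0.2403, 0.1942]
tool_rot: [0.01, -3.142, -0.001]
contact_force: [0.7, 0.9, 0.2]
opening: 0.085
grip_force: 0.0
```

```bash
python3 -c "
from h import *;delta([471.5,-240,78])"
```

```text
t 13.125 pos [ 471.2 -240.3  194.2] yaw of y 90.35 q1,q6 [-0.61 -2.19] F [0.7 0.9 0.2] open 0.08499271477837451 -> tool delta [ -0.4   0.2 116.2]
```

>>> servo_tool(increments=[[1,0,0,30,0],[1,0,0,35,0],[1,0,0,30,0],[1,0,0,15,0],[1,0,0,6,0],[1,0,0,0,0],[0.6,0,0,0,0],[0.6,0,0,0,0],[0.5,0,0,0,0],[0.5,0,0,0,0],[0.5,0,0,0,0]], force=30)

```text
t: 14.5
tool_pos: [0.472, -0.2403, 0.0793]
tool_rot: [-0.01, 3.14, 0.001]
contact_force: [-0.0, 6.0, 5.2]
opening: 0.0546
grip_force: 33.8
```

>>> servo_tool(increments=[[0.5,0,1.5,0,0],[0.5,0,0,0,6],[0.5,0,0,0,8],[0.5,0,0,0,8],[0.5,0,0,0,8],[0.5,0,0,0,8],[0.5,0,0,0,8],[0.5,0,0,0,6],[0.5,0,0,0,0],[0.5,0,0,0,0]])

```text
t: 15.75
tool_pos: [0.4718, -0.2395, 0.0789]
tool_rot: [1.366, 2.827, -0.0]
contact_force: [2.2, 2.1, 6.1]
opening: 0.0541
grip_force: 33.7
```

```bash
python3 -c "
from h import *;delta([471.5,-240,78]);print(get_obs()['wrist_torque'])"
```

```text
t 15.75 pos [ 471.8 -239.5   78.9] yaw of y 38.44 q1,q6 [-0.61 -1.28] F [2.2 2.1 6.1] open 0.054113442876892 -> tool delta [-0.2 -0.5  0.9]
[ 0.09850991 -0.07717957  0.03314898]
```

>>> servo_tool(increments=[[1,0,0,0,0],[1,0,0,0,0],[1,0,0,0,0],[1,0,0,0,0],[1,0,0,-10,0],[1,0,0,-25,0],[1,0,0,-40,0],[1,0,0,-40,0],[1,0,0,-30,0]])

```text
t: 16.88
tool_pos: [0.4717, -0.2395, 0.2265]
tool_rot: [1.367, 2.825, -0.001]
contact_force: [-0.3, -0.4, 0.9]
opening: 0.0854
grip_force: 0.0
```

>>> servo_tool(increments=[[1,30,0,0,0],[1,35,0,0,0],[1,35,0,0,0],[1,30,0,0,0],[1,0,0,0,0]])

```text
t: 17.5
tool_pos: [0.3901, -0.1364, 0.2241]
tool_rot: [1.365, 2.827, -0.0]
contact_force: [0.3, -0.5, -0.0]
opening: 0.0856
grip_force: 0.0
```

```bash
python3 -c "
from h import *;delta([471.5,-240,78])
a=cv2.imread('pics/s0.png');c=a
b=get_image('side')[:,:,::-1]
def cen(im):
    g=im.max(2)[325:375,306:352]; m=(g<60).astype(np.uint8)
    n,l,s,ce=cv2.connectedComponentsWithStats(m); i=1+s[1:,4].argmax(); return s[i],ce[i]+[306,325]
print(cen(a),cen(b),cen(cv2.imread('pics/t0.png')) if 0 else '')
print(proj('side',[[.471,-.24,.119],[.471,-.24,.109]]))
d=cv2.absdiff(a[195:260,250:385],b[195:260,250:385]).max()
"
```

```text
t 17.5 pos [ 390.1 -136.4  224.1] yaw of y 38.44 q1,q6 [-0.52 -1.19] F [ 0.3 -0.5 -0. ] open 0.085640837243784 -> tool delta [-131.5   -0.8  146.4]
(array([ 11,   7,  23,  24, 396], dtype=int32), array([328.28787879, 343.71717172])) (array([ 12,   7,  22,  23, 337], dtype=int32), array([328.27596439, 343.99406528])) 
[[326.99285229 340.47722217]
 [326.94624361 342.42296537]]
```

```bash
python3 -c "
from h import *
a=cv2.imread('pics/s0.png');b=get_image('side')[:,:,::-1]
l=cv2.resize(cv2.imread('pics/s2.png'),(100,120),interpolation=cv2.INTER_AREA)
for n,i in(('start',a[328:362,322:335]),('now',b[328:362,322:335]),('latched',l[48:82,32:45])): print(n,i.max(2).mean(1).round().astype(int).tolist())
K=b.copy();T=a[330:362,312:346]
r=cv2.matchTemplate(b[322:370,304:354],T,cv2.TM_CCOEFF_NORMED);print(cv2.minMaxLoc(r),'start loc would be (8,8)')
"
```

```text
start [163, 154, 130, 94, 64, 52, 51, 51, 51, 51, 50, 51, 50, 47, 46, 48, 50, 50, 49, 48, 45, 42, 41, 41, 41, 42, 48, 63, 83, 98, 107, 113, 115, 116]
now [183, 174, 147, 106, 73, 59, 58, 59, 59, 58, 58, 59, 57, 54, 53, 55, 57, 57, 56, 54, 52, 49, 48, 47, 47, 49, 55, 73, 95, 111, 122, 128, 130, 131]
latched [87, 86, 87, 88, 83, 74, 63, 58, 57, 58, 58, 57, 58, 59, 57, 53, 53, 55, 57, 57, 57, 55, 52, 49, 48, 47, 47, 50, 61, 84, 110, 127, 133, 135]
(0.06882546097040176, 0.9999163150787354, (16, 0), (8, 8)) start loc would be (8,8)
```

The cap's image matches the start picture exactly (correlation 0.9999 at the original position), so the button is up. Handing in.

```bash
python3 -c "
from station import *;print(finish_job())"
```

```text
the job is handed in; nothing more can be done
None
```

I latched the stop button, slid the loaf so its cross sits under the punch tip (within about 2 mm by my camera measurements) and square with the bed, twisted the button back up, and handed the job in at about 17.5 s; the hand-in returned no verdict.

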